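# Seat a kinematic depth gauge over a pressed pellet, probe it and lock the slide

### The job

Put the depth gauge on the aluminium base, set down gently with its three ball feet fully home in the cone, in the groove and on the flat seat, so that its probe stands over the pellet in the steel cup. Then lower the probe gently until it touches the pellet (pressed pellets crack when they are rammed), and swing the orange lever fully across to lock the slide at that height. Leave the gauge seated and locked like this, and do not disturb the spray bottle, the weighing bottle and the petri dish near the work.

Things in the scene. Friction and masses are not known exactly. Their poses are not given: they have to be found in the camera images.
- kinematic_base: Aluminium block 160 x 170 x 30 mm, fixed; origin at worktop height, axes shared with the seated gauge: +x towards the two raised seats, z up; block spans x -95..+65, y -85..+85 mm. Seats: cone (round insert) at (+40,+60), groove (square insert) at (+40,-60), low flat disc at (-75,0). A 58 mm well with a steel cup and pellet is centred at (-28,0). Raised inserts' tops are 42 mm up.
- seat_cone (a point): Where the cone foot's centre lies when home: on the axis of the cone seat (90 degrees, 22 mm wide at its top, 11 mm deep, round steel insert), 43.7 mm above the worktop. Axes as the base.
- seat_groove (a point): Where the groove foot's centre lies when home: middle of the 90 degree vee (22 mm wide, 11 mm deep, running along the base's y, square steel insert), 43.7 mm above the worktop. Axes as the base.
- seat_flat (a point): Where the flat foot's centre lies when home: over the middle of the 34 mm steel disc whose flat top is 34.7 mm above the worktop; this point is 43.7 mm above the worktop. Axes as the base.
- pellet_top (a point): Centre of the top face of the pressed brown pellet, 45 mm across, in the steel cup (inner diameter 46 mm, rim 27.5 mm above the worktop). The face is level and rigid, 12 to 22 mm above the worktop, different each time. z up.
- gauge_grip (a point): Grip point of the loose depth gauge (0.8 kg): on the axis of its upright blue ribbed post, 26 x 26 mm, 22 mm below the post's top, 84 mm above the balls' underside. Axes = the gauge's: +x towards the crossbar, y along it, z up. Pinch across y from above; the centre of mass is within 6 mm of the post's axis. When the gauge is home this point is at x +22, y 0 of the base, 118.7 mm above the worktop.
- depth_gauge: The same loose gauge: a T-shaped 10 mm aluminium plate (155 mm long in x, 160 mm crossbar in y, 109 mm high overall) on three balls. Origin level with the balls' underside, 22 mm in -x from the post's axis; feet at (+40,+60), (+40,-60), (-75,0) mm, probe at (-28,0). When home the origin is at x 0, y 0 of the base, 34.7 mm above the worktop, with axes parallel to the base's.
- foot_cone (a point): Centre of the polished 18 mm steel ball foot at the crossbar's +y end, the arm that carries a grey digital readout (reaching 51 mm above the balls' underside). It goes into the cone. Axes as the gauge.
- foot_groove (a point): Centre of the polished 18 mm steel ball foot at the crossbar's -y end, which goes into the groove. Axes as the gauge.
- foot_flat (a point): Centre of the polished 18 mm steel ball foot under the stem's -x end, which stands on the flat seat. Axes as the gauge.
- probe_knob (a point): Centre of the knurled steel knob on top of the probe rod, 26 mm diameter, 18 mm high, 50 mm in the gauge's -x from the post's axis; 100 mm above the balls' underside with the probe fully raised; moves with the probe. The slide housing below is 34 mm wide in y, its top 46 mm above the balls' underside (bush 51 mm). Axes as the gauge.
- probe_tip (a point): Lowest point of the probe, a 10 mm steel rod with a round end, 96 mm straight below probe_knob. Fully raised it is 4 mm above the level of the balls' underside. Axes as the gauge.
- probe (a joint): Slide of the probe, m: 0 = fully raised, grows as it is pushed down, 0.034 = stop. About 1.5 N of friction holds it where it is left; once the lever is locked it is clamped.
- lock_lever (a joint): Angle of the orange clamping lever, rad: 0 = open (pointing 43 degrees from the gauge's -x towards +y), 1.5 = its stop, fully locked (43 degrees towards -y). It swings level, counter-clockwise from above, and stays where it is left. About 1 N at the tip moves it, a little more from 1.2 rad on where its eccentric grips the rod. Locked means beyond 1.3.
- lever_tip (a point): Centre of the 15 mm ball end of the orange lever, 58.5 mm above the balls' underside, 50 mm from its vertical pivot, which is 65 mm in the gauge's -x from the post's axis (y 0). The arm is 10 mm thick. The axes turn with the lever.
- weigh_bottle: Bystander: small glass weighing bottle with lid, 42 mm diameter, 58 mm high, loose. Origin at the centre of its underside.
- petri: Bystander: petri dish, 60 mm diameter, 15 mm high, loose. Origin at the centre of its underside.
- spray: Bystander: white plastic spray bottle, 47 mm diameter, 137 mm high, loose. Origin at the centre of its underside.
Not all that is in view belongs to the job. Leave any brown look-alike of the kinematic_base alone.

How it is judged:
By the outcome, as a careful person would: the job done as asked, in the order asked, and still so for the second after the job is handed in, with the robot touching nothing.
It also fails if it takes over 72 s, if anything falls off the work surface, if the arm or the gripper's body presses on something with over 40 N, if the wrist force passes 120 N, or if a joint passes its speed limit or range.

### The arm

A 6-joint arm with a two-finger parallel gripper is mounted at the origin on a cart in front of the work surface, level with it; the furniture and walls round the work are solid. World frame = base frame: x ahead of the robot, y to its left, z up, the work surface at z = 0. Lengths are in mm, angles in rad, forces in N, time in s.
With the tool pointing down it reaches from about 300 to 775 mm from the base axis. Payload 14.6 kg.
Tool frame: the origin (TCP) lies at the centre of the arm's flange, where the gripper is bolted on; the fingertips stand 199 mm ahead of it and the grasp point (between the pads) lies 180 mm ahead of it; z points along the fingers, y is the line along which they close (so a half turn about z gives the same grasp; the last joint's range is limited). The gripper opens to 94 mm and grips with 3 to 60 N. Pads are 16 mm wide; open, the fingers measure 119 mm over their backs; the gripper's body (75 mm by 177 mm) begins 78 mm behind the grasp point.
Start: joints at [-1.377, 0.3, 1.521, -0, 1.321, -0.067], TCP at [141.813, -531.394, 404.646] pointing down, gripper open.
Joint ranges: [-3.03, 3.03], [-0.79, 2.21], [0.23, 2.52], [-1.04, 4.18], [0, 3.07], [-2.55, 2.55]. Speed limits (rad/s): [2.22, 2.22, 2.57, 3.14, 3.14, 3.14].

### API

Orientations are given as [roll, pitch, yaw] about the fixed x, y, z axes, in that order (R = Rz(yaw) Ry(pitch) Rx(roll)).
In Python, from cell import manip, optics, workorder gives the robot as it stands.
- The arm moves only by the tool step_arm, never from a script. Its argument "increments" is a list that holds one entry, the list of rows, each a list of 7 numbers: the turn, a rotation vector about the tool's x, y, z as a fraction of full scale, then the shift along the tool's x, y, z as a fraction of full scale, then the closure, from -1 (fully open) to 1 (shut). In form: [[[wx, wy, wz, tx, ty, tz, fingers], ...]]. A call has 1 to 5 rows; each row shifts and turns the commanded pose from where the row before left it, along the tool's axes as they then stand; what a row does not reach is not made up. Full scale, the value 1, is 40 mm for a shift and 45 degrees for a turn. A row lasts 1/10 s, in which the tool goes at most 50 mm and 8.59 degrees, less where a joint would pass 70% of its speed; a pose out of reach is approached as far as the arm can. A call with a number of a shift or a turn outside -1 to 1 is refused whole. A call with a gripper value outside its range is refused whole. The fingers move at their own pace and stop on an object; "newtons" is the grip in N (left out, the last holds). Time passes only in rows, so rows that do not move let the fingers close. It gives the time, the measured TCP pose, the force, the opening and the grip force at its end, in the units of the state.
- manip.read_state(): the state, without advancing time (a new reading comes with each control period).
- optics.camera(name): name is "side" or "top"; returns a dict with "frame" (384x512x3 uint8, red, green, blue), "range_z" (384x512 float32, mm along the optical axis (not along the pixel's ray), 0 where there is no reading), "mtx" (3x3 intrinsics, pixels), "cam_to_world" (4x4, takes a point from camera to world coordinates). Camera axes: x right, y down, z forward; pixel columns grow to the right and rows downward; lengths in mm; the calibration is good to about 2 mm. A picture is of the moment at which its call begins.
- workorder.sign_off(): hands the job in; it is judged then, once.
The state is a dict: "clock": time; "joints": joint angles; "qd": joint speeds; "effort": joint torques, N m; "eef_pos": TCP position; "eef_rot": TCP orientation; "wrist_force": force on the tool from outside, world axes, zero at the start; "moment": the same for the moment, N m; "finger_gap": finger opening in mm; "finger_force": force on a finger pad.
Only numpy, scipy, OpenCV 4.12 (cv2) and the standard library are available. Lean on these libraries where they do the work, as an engineer would, in place of code of your own. Each camera call takes 0.05 s, during which the arm holds its last target. There are 200 camera calls.

## Working session

There is one attempt and no reset: what is moved stays moved. The work goes in short steps, Python scripts to look and compute and a tool call to move; the robot and the scene stay as the last step left them, time stands still between calls to the robot, and variables do not carry over. Pictures are saved under pics/ and viewed, at most 10 in all, crops included, and the job is handed in when it is done.

Besides the shell and the picture viewer there is one more tool, called after ">>>" in YAML: its name, and indented under it one key for each argument. step_arm: Moves the arm, as the interface text tells. Its arguments: {"type":"object","properties":{"increments":{"type":"array","items":{"type":"array","items":{"type":"array","items":{"type":"number"}}}},"newtons":{"type":"number"}},"required":["increments"]}

```bash
mkdir -p pics; ls; cat > h.py <<'E'
import numpy as np, cv2
from cell import manip, optics, workorder
def cam(n, save=None):
    c=optics.camera(n); np.savez(f'/tmp/{n}.npz',**c)
    if save: cv2.imwrite(f'pics/{save}.png',c['frame'][:,:,::-1])
    return c
def load(n): return dict(np.load(f'/tmp/{n}.npz'))
def world(c):
    z=c['range_z']; h,w=z.shape; v,u=np.mgrid[:h,:w]; K=c['mtx']
    P=np.stack([(u-K[0,2])/K[0,0]*z,(v-K[1,2])/K[1,1]*z,z],-1)
    T=c['cam_to_world']; W=P@T[:3,:3].T+T[:3,3]; W[z==0]=np.nan
    return W
E
python3 - <<'E'
from h import *
a=cam('top','top0'); b=cam('side','side0')
for c in(a,b): print(c['mtx'].round(1),c['cam_to_world'].round(3))
s=manip.read_state(); print(s)
E
```

```text
pics
[[401.    0.  261.9]
 [  0.  401.  194. ]
 [  0.    0.    1. ]] [[ 6.000000e-03 -9.970000e-01  7.400000e-02  4.795760e+02]
 [-1.000000e+00 -5.000000e-03  1.500000e-02 -1.745440e+02]
 [-1.400000e-02 -7.500000e-02 -9.970000e-01  1.516133e+03]
 [ 0.000000e+00  0.000000e+00  0.000000e+00  1.000000e+00]]
[[442.5   0.  254.8]
 [  0.  442.5 190.7]
 [  0.    0.    1. ]] [[-9.67000e-01 -1.43000e-01  2.11000e-01  3.34639e+02]
 [-2.54000e-01  6.11000e-01 -7.50000e-01  7.81267e+02]
 [-2.10000e-02 -7.78000e-01 -6.27000e-01  8.78376e+02]
 [ 0.00000e+00  0.00000e+00  0.00000e+00  1.00000e+00]]
{'clock': 0.1, 'joints': array([-1.37658225e+00,  3.00432175e-01,  1.52149647e+00,  1.95644715e-06,
        1.32068537e+00, -6.66045272e-02]), 'qd': array([-0.00239475, -0.0012277 , -0.00169969,  0.00049633,  0.00063969,
        0.00046099]), 'effort': array([ 4.55449044e-04, -5.32645977e+01, -3.53280866e+01,  7.09347054e-02,
        2.35636201e-02, -6.37576136e-05]), 'eef_pos': array([ 141.82037782, -531.38026643,  404.14336406]), 'eef_rot': array([-3.14057368e+00, -6.98679748e-05,  2.60818079e-01]), 'wrist_force': array([-0.43122158, -0.43023761, -0.1905841 ]), 'moment': array([-0.04629474,  0.00019052, -0.01221842]), 'finger_force': 0.0, 'finger_gap': 93.95491205750764}
```

View pics/top0.png

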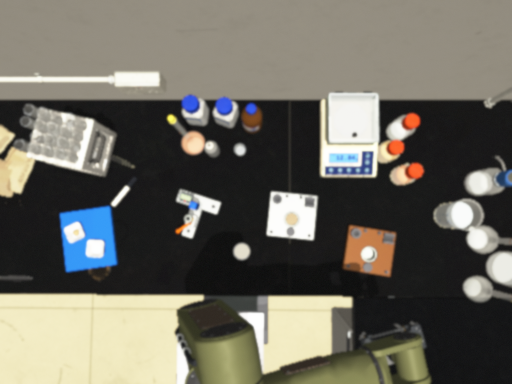

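View pics/side0.png

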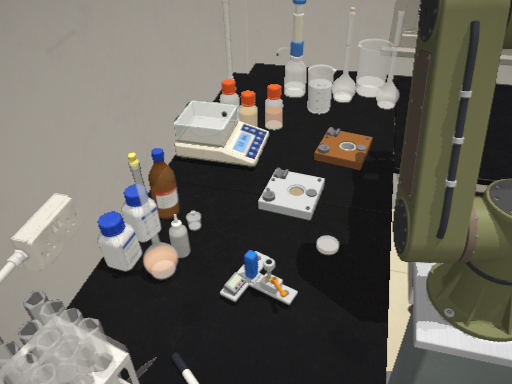

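The top view shows the gauge at (198,210), the aluminium base at (292,216) and its brown look-alike at (370,251). The petri dish is at (242,251), the spray bottle at (212,149) and the weighing bottle at (240,150). The base could be mistaken for the brown block or the white balance at (350,135), so I choose the aluminium block at (292,216). The blue post could be mistaken for the blue caps at (190,103) and (222,105), so I choose the one on the T-plate at about (193,205). Next I'll check this in a close crop.

```bash
python3 - <<'E'
from h import *
a=load('top'); b=load('side')
f=a['frame'][180:265,165:330]; g=b['frame'][160:310,210:350]
A=cv2.resize(f,(800,412),interpolation=cv2.INTER_CUBIC)
cv2.imwrite('pics/c1.png',A[:,:,::-1])
B=cv2.resize(g,(560,600),interpolation=cv2.INTER_CUBIC)
cv2.imwrite('pics/c2.png',B[:,:,::-1])
W=world(a)
for n,(r0,r1,c0,c1) in dict(base=(185,247,260,325),gauge=(180,245,170,228)).items():
    w=W[r0:r1,c0:c1].reshape(-1,3)
    print(n,np.histogram(w[:,2],np.arange(-5,140,5)))
w=W[200:300,100:160];print(np.nanmedian(W[255:280,140:220,2]))
for (r,c) in [(251,242),(149,212),(150,240),(149,211)]: print(W[r,c])
E
```

```text
base (array([917, 817, 116,   9,  37, 196, 751, 726, 169,  73,  27,   1,   0,
         0,   0,   0,   0,   0,   0,   0,   0,   0,   0,   0,   0,   0,
         0,   0]), array([ -5,   0,   5,  10,  15,  20,  25,  30,  35,  40,  45,  50,  55,
        60,  65,  70,  75,  80,  85,  90,  95, 100, 105, 110, 115, 120,
       125, 130, 135]))
gauge (array([1372, 1100,  171,    9,   64,  257,  182,   46,   31,   73,   70,
         18,   25,   17,    5,    1,    3,    4,    5,    2,    4,   38,
         48,   10,    0,    0,    0,    0]), array([ -5,   0,   5,  10,  15,  20,  25,  30,  35,  40,  45,  50,  55,
        60,  65,  70,  75,  80,  85,  90,  95, 100, 105, 110, 115, 120,
       125, 130, 135]))
-0.48430246645420993
[378.81583981 -79.83319264  13.12107571]
[747.43486647  26.81021396  92.09209524]
[753.87666514 -70.35785254  39.7779818 ]
[746.73460465  29.88865266  95.74750085]
```

View pics/c1.png

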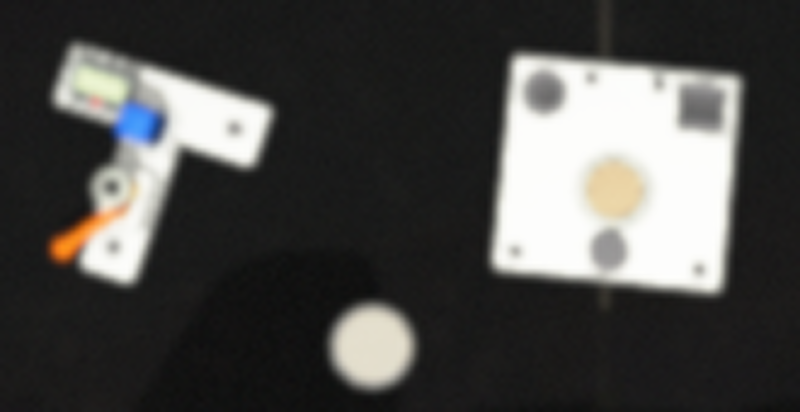

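View pics/c2.png

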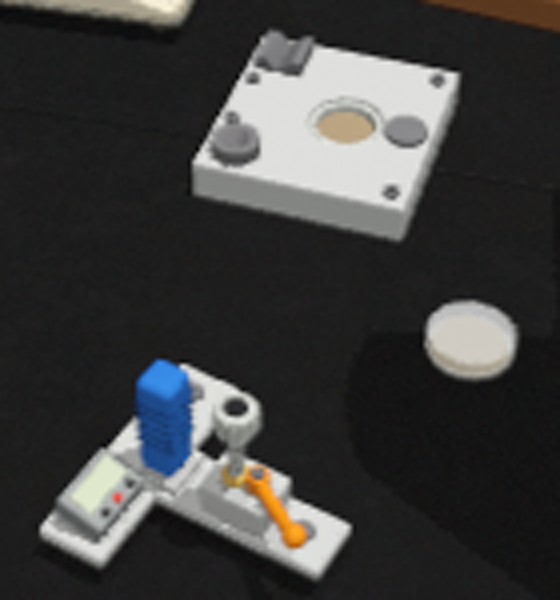

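The crops confirm it. The base has the cone at top left, the groove at top right, and the flat seat below the well. The gauge has its readout at the upper left, the post at (138,123) and the orange lever open. I'll fit poses by silhouette in both views.

```bash
cat > fit.py <<'E'
from h import *
from scipy.optimize import minimize
S=8
def proj(c,P):
    T=np.linalg.inv(c['cam_to_world']); q=np.asarray(P)@T[:3,:3].T+T[:3,3]
    q=q@c['mtx'].T; return q[:,:2]/q[:,2:]
def box(x0,x1,y0,y1,z0,z1): return np.array([[x,y,z] for x in(x0,x1) for y in(y0,y1) for z in(z0,z1)],float)
def cyl(x,y,r,z0,z1):
    t=np.linspace(0,2*np.pi,24,endpoint=False); return np.array([[x+r*np.cos(a),y+r*np.sin(a),z] for a in t for z in(z0,z1)])
def place(P,p,z=0):
    c,s=np.cos(p[2]),np.sin(p[2]); return P@np.array([[c,-s,0],[s,c,0],[0,0,1]]).T+[p[0],p[1],z]
def render(c,parts,p,z,roi):
    r0,r1,c0,c1=roi; m=np.zeros(((r1-r0)*S,(c1-c0)*S),np.uint8)
    for P in parts:
        uv=(proj(c,place(P,p,z))-[c0,r0]+.5)*S
        cv2.fillConvexPoly(m,cv2.convexHull(np.round(uv).astype(np.int32)),255)
    return cv2.resize(m,(c1-c0,r1-r0),interpolation=cv2.INTER_AREA)/255.
basep=[box(-95,65,-85,85,0,30),cyl(40,60,15,30,42),box(27,53,-73,-47,30,42)]
def gaugep(wc=40,ws=40,knob=0,lev=0,x1=60,zt=26):
    a=np.deg2rad(180-43)+lev; t=np.array([np.cos(a),np.sin(a)])*50; n=np.array([-t[1],t[0]])/50*5
    pv=np.array([-43,0]); L=np.array([[*(pv+n*s+t*k),z] for s in(-1,1) for k in(0,1) for z in(53.5,63.5)])
    return [box(x1-wc,x1,-80,80,zt-10,zt),box(x1-155,x1,-ws/2,ws/2,zt-10,zt),box(9,35,-13,13,zt,106),
      cyl(-28,0,13,91-knob,109-knob),cyl(-28,0,5,46,91-knob),box(-45,-8,-17,17,zt,46),L,
      cyl(pv[0]+t[0],pv[1]+t[1],7.5,51,66)]+[cyl(x,y,9,2,16) for x,y in((40,60),(40,-60),(-75,0))]
def ring(c,roi,mk):
    r0,r1,c0,c1=roi; return mk(c['frame'][r0:r1,c0:c1].astype(float))
bright=lambda f:np.clip((f.max(-1)-45)/70,0,1)
def fit(views,model,p0,z,step,opt=dict(xatol=.02,fatol=1e-6,maxiter=900)):
    def cost(q): return sum(((render(c,model(q),q[:3],z,roi)-m)**2).mean() for c,roi,m in views)
    sx=np.vstack([p0]+[np.array(p0)+np.eye(len(p0))[i]*step[i] for i in range(len(p0))])
    r=minimize(cost,p0,method='Nelder-Mead',options=dict(initial_simplex=sx,**opt)); return r
E
cat > m1.py <<'E'
from fit import *
a=load('top');b=load('side')
for n,model,rt,rs,p0,st in [('base',lambda q:basep,(182,250,257,330),(162,225,250,335),[510,-260,-.1],[10,10,.1]),
  ('gauge',lambda q:gaugep(q[3],q[4],0,0,q[5],q[6]),(182,245,168,228),(243,310,212,305),[540,70,-.3,40,40,60,26],[10,10,.1,5,5,3,3])]:
    vs=[(c,r,ring(c,r,bright)) for c,r in((a,rt),(b,rs))]
    for v in (vs,vs[:1],vs[1:]):
        r=fit(v,model,p0,0,st); print(n,r.x.round(3),np.rad2deg(r.x[2]).round(2),r.fun.round(5))
        if v is vs:
            q=r.x
            for k,(c,roi,m) in enumerate(v): 
                d=np.hstack([m,render(c,model(q),q[:3],0,roi)]); cv2.imwrite(f'/tmp/{n}{k}.png',cv2.resize(d*255,None,fx=4,fy=4))
E
python3 m1.py
```

```text
base [ 5.26864e+02 -2.68488e+02 -9.90000e-02] -5.67 0.05679
base [ 5.26166e+02 -2.63572e+02 -8.00000e-02] -4.56 0.04342
base [ 5.26518e+02 -2.69222e+02 -9.80000e-02] -5.64 0.01299
gauge [ 5.26461e+02  9.40310e+01 -3.13000e-01  4.54380e+01  4.01280e+01
  5.79380e+01  2.34920e+01] -17.93 0.07282
gauge [ 5.26278e+02  9.76530e+01 -3.03000e-01  4.66490e+01  5.04940e+01
  5.87160e+01  3.00400e+01] -17.36 0.03281
gauge [ 5.22444e+02  9.55110e+01 -3.13000e-01  4.13100e+01  3.94200e+01
  6.01810e+01  2.30490e+01] -17.94 0.0178[ WARN:0@0.855] global loadsave.cpp:1063 imwrite_ Unsupported depth image for selected encoder is fallbacked to CV_8U.
```

```bash
python3 - <<'E' 2>/dev/null
from h import *
ims=[cv2.imread(f'/tmp/{n}{k}.png',0) for n in('base','gauge') for k in(0,1)]
W=max(i.shape[1] for i in ims)
t=np.vstack([cv2.copyMakeBorder(i,0,6,0,W-i.shape[1],cv2.BORDER_CONSTANT,value=90) for i in ims])
h=ims[0].shape[0]+ims[1].shape[0]+12
A,B=t[:h],t[h:];H=max(len(A),len(B))
A,B=[cv2.copyMakeBorder(i,0,H-len(i),0,0,cv2.BORDER_CONSTANT) for i in(A,B)]
o=np.hstack([A,B]); s=min(800/o.shape[1],600/o.shape[0]); cv2.imwrite('pics/m1.png',cv2.resize(o,None,fx=s,fy=s,interpolation=cv2.INTER_AREA))
E
```

```text
(no output)
```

View pics/m1.png

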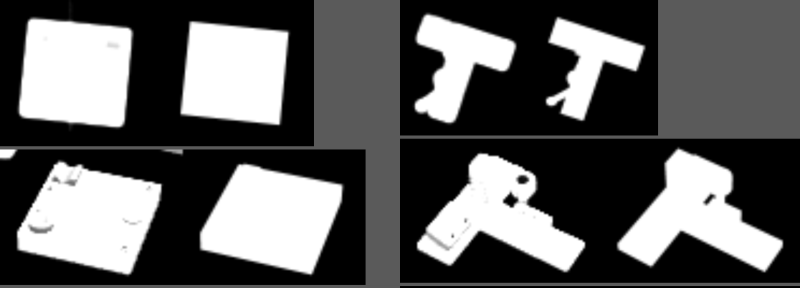

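```bash
sed -i 's|^bright=.*|bright=lambda f:np.clip((f.max(-1)-80)/80,0,1)|' fit.py
sed -i 's|(162,225,250,335)|(166,225,254,330)|' m1.py
python3 m1.py 2>/dev/null; python3 - <<'E'
from fit import *
# brown pellet & blue post centroid rays
for n,roi,zs in [('top',(195,235,275,310),17),('side',(180,200,280,312),17)]:
    c=load(n); r0,r1,c0,c1=roi; f=c['frame'][r0:r1,c0:c1].astype(int); m=(f[...,0]-f[...,2]>30)
    v,u=np.nonzero(m); u=u.mean()+c0; v=v.mean()+r0
    d=c['cam_to_world'][:3,:3]@np.linalg.inv(c['mtx'])@[u,v,1]; o=c['cam_to_world'][:3,3]
    print(n,m.sum(),u,v,[(o+d*(z-o[2])/d[2]).round(1) for z in(12,22)])
    W=world(c)[r0:r1,c0:c1]; print(np.nanmedian(W[m],0))
for n,roi in [('top',(180,240,170,225)),('side',(243,310,225,290))]:
    c=load(n); r0,r1,c0,c1=roi; f=c['frame'][r0:r1,c0:c1].astype(int); m=(f[...,2]-f[...,0]>60)
    W=world(c)[r0:r1,c0:c1]; 
    if n=='top': m&=W[...,2]>95
    print(n,m.sum(),np.nanmedian(W[m],0),np.nanmean(W[m],0))
E
```

```text
base [ 5.26689e+02 -2.68652e+02 -9.60000e-02] -5.52 0.0646
base [ 5.27656e+02 -2.66126e+02 -9.80000e-02] -5.6 0.02787
base [ 5.26966e+02 -2.69866e+02 -9.30000e-02] -5.35 0.03171
gauge [ 5.24767e+02  9.53030e+01 -2.99000e-01  4.49210e+01  3.73680e+01
  5.90690e+01  2.44610e+01] -17.16 0.06738
gauge [ 5.29106e+02  9.63490e+01 -3.01000e-01  4.76500e+01  4.36420e+01
  5.72530e+01  2.51900e+01] -17.24 0.02141
gauge [ 5.22465e+02  9.62850e+01 -3.21000e-01  4.10260e+01  3.84090e+01
  6.04860e+01  2.56800e+01] -18.39 0.03188
top 113 291.3185840707965 218.71681415929203 [array([ 499.9, -263.2,   12. ]), array([ 499.7, -262.6,   22. ])]
[ 498.75306414 -261.64932344   21.83487098]
side 85 295.9647058823529 191.45882352941177 [array([ 500.2, -279.3,   12. ]), array([ 498.3, -267.1,   22. ])]
[ 497.72180475 -264.18563271   23.57059755]
top 50 [544.70705608  91.18602459 105.76897903] [543.71034745  91.41548299 105.2605925 ]
side 331 [540.67711751 101.29798517  82.88228199] [541.52451376  98.02731262  80.3610478 ]
```

Base is at about (527,-267.5), yaw -5.6°. The gauge is at about (525.5,96), yaw -17.3°, which puts the post at about (546,90), consistent with its blue top at z 106. First the turn, then a check.

>>> step_arm:
  increments:
    - [[0,0,0.179,0,0,0,-1],[0,0,0.179,0,0,0,-1],[0,0,0.179,0,0,0,-1],[0,0,0.179,0,0,0,-1],[0,0,0,0,0,0,-1]]

```text
clock: 0.6
eef_pos: [141.8, -531.4, 404.3]
eef_rot: [-3.141, 0.0, -0.304]
wrist_force: [0.2, -0.5, -0.1]
finger_gap: 93.7
finger_force: 0.0
```

>>> step_arm:
  increments:
    - [[0,0,0,0.279,-0.99,0,-1],[0,0,0,0.279,-0.99,0,-1],[0,0,0,0.279,-0.99,0,-1],[0,0,0,0.279,-0.99,0,-1],[0,0,0,0.279,-0.99,0,-1]]

```text
clock: 1.1
eef_pos: [254.4, -357.4, 404.6]
eef_rot: [-3.142, 0.0, -0.297]
wrist_force: [0.1, -0.8, 0.1]
finger_gap: 94.2
finger_force: 0.0
```

>>> step_arm:
  increments:
    - [[0,0,0,0.279,-0.99,0,-1],[0,0,0,0.279,-0.99,0,-1],[0,0,0,0.279,-0.99,0,-1],[0,0,0,0.279,-0.99,0,-1],[0,0,0,0.279,-0.99,0,-1]]

```text
clock: 1.6
eef_pos: [366.5, -184.8, 404.7]
eef_rot: [3.141, -0.0, -0.297]
wrist_force: [0.1, -0.2, -0.7]
finger_gap: 93.9
finger_force: 0.0
```

>>> step_arm:
  increments:
    - [[0,0,0,0.279,-0.99,0,-1],[0,0,0,0.279,-0.99,0,-1],[0,0,0,0.279,-0.99,0,-1],[0,0,0,0.279,-0.99,0,-1],[0,0,0,0.279,-0.99,0,-1]]

```text
clock: 2.1
eef_pos: [478.7, -12.2, 404.6]
eef_rot: [3.142, -0.0, -0.296]
wrist_force: [0.5, -0.4, 0.2]
finger_gap: 93.8
finger_force: 0.0
```

>>> step_arm:
  increments:
    - [[0,0,0,0.279,-0.99,0,-1],[0,0,0,0.279,-0.99,0,-1],[0,0,0,0.279,-0.99,0,-1],[0,0,0,0,0,0,-1],[0,0,0,0,0,0,-1]]

```text
clock: 2.6
eef_pos: [545.3, 90.0, 404.0]
eef_rot: [3.141, 0.001, -0.297]
wrist_force: [-0.8, -0.2, 0.5]
finger_gap: 93.9
finger_force: 0.0
```

>>> step_arm:
  increments:
    - [[0,0,0,0,0,0.9,-1],[0,0,0,0,0,0.9,-1],[0,0,0,0,0,0.9,-1],[0,0,0,0,0,0.4,-1],[0,0,0,0,0,0.4,-1]]

```text
clock: 3.1
eef_pos: [544.8, 88.3, 263.8]
eef_rot: [3.141, 0.001, -0.3]
wrist_force: [0.1, 0.5, 0.5]
finger_gap: 94.1
finger_force: 0.0
```

>>> step_arm:
  increments:
    - [[0,0,0,0,0,0,0],[0,0,0,0,0,0,0.3],[0,0,0,0,0,0,0.5],[0,0,0,0,0,0,1],[0,0,0,0,0,0,1]]
  newtons: 15

```text
clock: 3.6
eef_pos: [545.4, 89.5, 265.3]
eef_rot: [-3.141, -0.001, -0.301]
wrist_force: [0.8, -1.1, 1.2]
finger_gap: 57.1
finger_force: 0.0
```

>>> step_arm:
  increments:
    - [[0,0,0,0,0,0,1],[0,0,0,0,0,0,1],[0,0,0,0,0,0,1],[0,0,0,0,0,0,1],[0,0,0,0,0,0,1]]
  newtons: 40

```text
clock: 4.1
eef_pos: [545.4, 89.7, 264.7]
eef_rot: [-3.141, -0.0, -0.301]
wrist_force: [0.4, 0.9, -0.1]
finger_gap: 25.7
finger_force: 40.0
```

>>> step_arm:
  increments:
    - [[0,0,0,0,0,-0.2,1],[0,0,0,0,0,-0.5,1],[0,0,0,0,0,-0.8,1],[0,0,-0.129,0,0,-0.6,1],[0,0,-0.129,0,0,-0.15,1]]

```text
clock: 4.6
eef_pos: [545.4, 89.5, 357.3]
eef_rot: [-3.141, -0.003, -0.095]
wrist_force: [1.5, -0.1, -7.8]
finger_gap: 26.0
finger_force: 40.0
```

>>> step_arm:
  increments:
    - [[0,0,0,0.05,0.45,0,1],[0,0,0,0.09,0.8,0,1],[0,0,0,0.11,0.99,0,1],[0,0,0,0.11,0.99,0,1],[0,0,0,0.11,0.99,0,1]]

```text
clock: 5.1
eef_pos: [546.9, -81.7, 354.3]
eef_rot: [-3.141, 0.002, -0.099]
wrist_force: [1.3, -0.5, -8.3]
finger_gap: 25.8
finger_force: 40.0
```

>>> step_arm:
  increments:
    - [[0,0,0,0.11,0.99,0,1],[0,0,0,0.11,0.99,0,1],[0,0,0,0.1,0.99,0,1],[0,0,0,0.09,0.8,0,1],[0,0,0,0.08,0.7,0,1]]

```text
clock: 5.6
eef_pos: [548.7, -261.9, 354.1]
eef_rot: [-3.141, 0.002, -0.1]
wrist_force: [0.1, 0.6, -7.7]
finger_gap: 25.7
finger_force: 40.0
```

>>> step_arm:
  increments:
    - [[0,0,0,0.02,0.24,0,1],[0,0,0,0,0,0,1],[0,0,0,0,0,0,1]]

```text
clock: 5.9
eef_pos: [549.1, -269.0, 354.3]
eef_rot: [-3.141, 0.001, -0.099]
wrist_force: [-0.2, 0.3, -7.5]
finger_gap: 25.7
finger_force: 40.0
```

>>> step_arm:
  increments:
    - [[0,0,0,0,0,0.4,1],[0,0,0,0,0,0.35,1],[0,0,0,0,0,0.1,1],[0,0,0,0,0,0,1]]

```text
clock: 6.3
eef_pos: [549.1, -269.2, 319.9]
eef_rot: [-3.141, 0.001, -0.098]
wrist_force: [-0.0, 0.3, -7.6]
finger_gap: 25.8
finger_force: 40.0
```

```bash
python3 - <<'E' 2>/dev/null
from h import *
a=cam('top'); b=cam('side')
f=cv2.resize(a['frame'][170:265,240:340],(400,380),interpolation=cv2.INTER_CUBIC)
g=cv2.resize(b['frame'][120:230,235:350],(400,383),interpolation=cv2.INTER_CUBIC)[:380]
cv2.imwrite('pics/c3.png',np.hstack([f,g])[:,:,::-1])
print(manip.read_state()['eef_pos'])
E
```

```text
[ 549.23678778 -269.54282303  321.16288583]
```

View pics/c3.png

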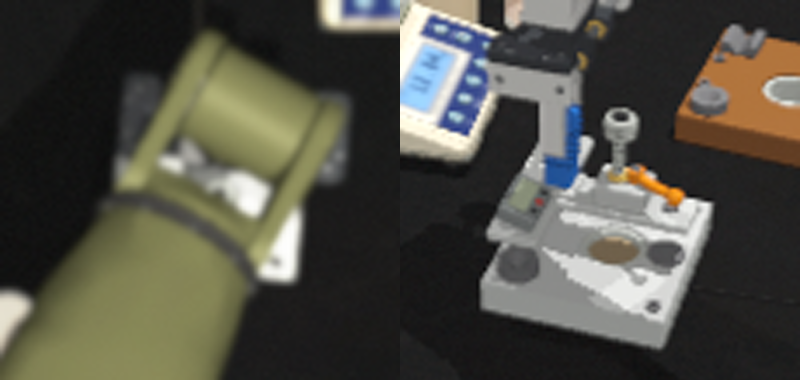

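```bash
cat > m2.py <<'E'
from fit import *
orange=lambda f:np.clip((f[...,0]-f[...,2]-50)/80,0,1)*(f[...,0]>150)
blue=lambda f:np.clip((f[...,2]-f[...,0]-40)/60,0,1)
def cen(m,roi):
    v,u=np.mgrid[:m.shape[0],:m.shape[1]]; return np.array([(u*m).sum()/m.sum()+roi[2],(v*m).sum()/m.sum()+roi[0]])
def solve(c,roi,mk,parts,p,z):
    m=mk(c['frame'][roi[0]:roi[1],roi[2]:roi[3]].astype(float)); p=np.array(p,float); o=cen(m,roi)
    for _ in range(4):
        f=lambda q:cen(render(c,parts,q,z,roi),roi); f0=f(p)
        J=np.stack([(f(p+np.eye(3)[i]*4)-f0)/4 for i in(0,1)],1); p[:2]+=np.linalg.solve(J,o-f0)
    return p,m.sum(),render(c,parts,p,z,roi).sum()
E
python3 - <<'E'
from m2 import *
import cv2
G=gaugep(); lev=[G[6],G[7],]; post=[G[2]]
b=load('side')
print('now lever',[solve(b,(155,195,290,345),orange,lev,(527,-267.5,-.098),z) for z in(55,57)])
im=cv2.imread('pics/side0.png')[:,:,::-1]; b0=dict(b,frame=im)
print('init lever',solve(b0,(265,305,255,300),orange,lev,(525,96,-.301),0))
print('init post',solve(b0,(240,290,235,270),blue,post,(525,96,-.301),0))
t=dict(load('top')); t0=dict(t,frame=cv2.imread('pics/top0.png')[:,:,::-1])
print('init top lever',solve(t0,(205,245,165,205),orange,lev,(525,96,-.301),0))
E
```

```text
now lever [(array([ 5.06160974e+02, -3.06576352e+02, -9.80000000e-02]), np.float64(104.5625), np.float64(88.14509803921568)), (array([ 5.05743171e+02, -3.03588893e+02, -9.80000000e-02]), np.float64(104.5625), np.float64(88.3921568627451))]
init lever (array([ 5.24069098e+02,  9.20759305e+01, -3.01000000e-01]), np.float64(101.05000000000001), np.float64(132.35686274509806))
init post (array([ 5.24118443e+02,  9.28253343e+01, -3.01000000e-01]), np.float64(313.85), np.float64(423.70980392156866))
init top lever (array([ 5.19653941e+02,  9.91799901e+01, -3.01000000e-01]), np.float64(52.275), np.float64(53.97254901960784))
```

```bash
python3 - <<'E'
from m2 import *
G=gaugep(); lev=[G[6],G[7]]
b=load('side'); print(manip.read_state()['eef_pos'])
print('now lever',[solve(b,(163,186,297,322),orange,lev,(527,-267.5,-.098),z) for z in(55,56)])
E
```

```text
[ 549.23678778 -269.54282303  321.16288583]
now lever [(array([ 5.28371875e+02, -2.74826338e+02, -9.80000000e-02]), np.float64(70.65), np.float64(89.39215686274511)), (array([ 5.28266895e+02, -2.73565132e+02, -9.80000000e-02]), np.float64(70.65), np.float64(90.31372549019608))]
```

>>> step_arm:
  increments:
    - [[0,0,0,0,-0.02,0.2,1],[0,0,0,0,0,0.15,1],[0,0,0,0,0,0.05,1],[0,0,0,0,0,0,1]]

```text
clock: 6.8
eef_pos: [549.1, -268.9, 304.1]
eef_rot: [-3.141, 0.001, -0.099]
wrist_force: [0.1, -0.4, -7.8]
finger_gap: 25.9
finger_force: 40.0
```

>>> step_arm:
  increments:
    - [[0,0,0,0,0,0.02,1],[0,0,0,0,0,0.02,1],[0,0,0,0,0,0,1]]

```text
clock: 7.1
eef_pos: [549.1, -269.0, 303.1]
eef_rot: [3.142, -0.0, -0.099]
wrist_force: [-0.0, -0.6, -9.4]
finger_gap: 25.5
finger_force: 40.0
```

>>> step_arm:
  increments:
    - [[0,0,0,0,0,0.025,1],[0,0,0,0,0,0,1]]

```text
clock: 7.3
eef_pos: [549.1, -268.9, 302.0]
eef_rot: [-3.142, 0.0, -0.099]
wrist_force: [-0.1, 0.4, -9.5]
finger_gap: 25.8
finger_force: 40.0
```

>>> step_arm:
  increments:
    - [[0,0,0,0,0,0.02,1],[0,0,0,0,0,0,1]]

```text
clock: 7.5
eef_pos: [549.2, -268.8, 301.3]
eef_rot: [-3.141, -0.0, -0.099]
wrist_force: [0.7, 1.8, -6.3]
finger_gap: 25.7
finger_force: 40.0
```

>>> step_arm:
  increments:
    - [[0,0,0,0,0,0.015,1],[0,0,0,0,0,0,1]]

```text
clock: 7.7
eef_pos: [549.2, -268.7, 300.9]
eef_rot: [-3.141, -0.0, -0.099]
wrist_force: [-0.6, 3.4, -3.9]
finger_gap: 25.3
finger_force: 40.0
```

The cone flank is pushing towards +y, so I'll follow it.

>>> step_arm:
  increments:
    - [[0,0,0,0,-0.025,0,1],[0,0,0,0,0,0,1]]

```text
clock: 7.9
eef_pos: [549.2, -267.9, 300.5]
eef_rot: [3.141, 0.0, -0.099]
wrist_force: [0.2, 1.4, -6.2]
finger_gap: 26.2
finger_force: 40.0
```

>>> step_arm:
  increments:
    - [[0,0,0,0,-0.01,0.02,1],[0,0,0,0,0,0,1]]

```text
clock: 8.1
eef_pos: [549.3, -267.5, 299.9]
eef_rot: [-3.141, -0.0, -0.099]
wrist_force: [0.2, 3.0, -4.3]
finger_gap: 26.1
finger_force: 40.0
```

>>> step_arm:
  increments:
    - [[0,0,0,0,-0.025,0.01,1],[0,0,0,0,0,0,1]]

```text
clock: 8.3
eef_pos: [549.4, -266.6, 299.6]
eef_rot: [3.141, -0.0, -0.099]
wrist_force: [-0.4, 1.4, -4.1]
finger_gap: 25.6
finger_force: 40.0
```

>>> step_arm:
  increments:
    - [[0,0,0,0,-0.01,0.015,1],[0,0,0,0,0,0,1]]

```text
clock: 8.5
eef_pos: [549.4, -266.5, 299.5]
eef_rot: [3.141, -0.001, -0.099]
wrist_force: [-2.6, -3.3, 3.4]
finger_gap: 25.8
finger_force: 40.0
```

Height matches home (299.5), so I'll ease the grip and release.

>>> step_arm:
  increments:
    - [[0,0,0,0,0,0,1],[0,0,0,0,0,0,1],[0,0,0,0,0,0,0.3]]
  newtons: 4

```text
clock: 8.8
eef_pos: [549.5, -266.1, 298.9]
eef_rot: [-3.141, -0.0, -0.099]
wrist_force: [0.5, -0.3, 0.3]
finger_gap: 30.7
finger_force: 0.0
```

>>> step_arm:
  increments:
    - [[0,0,0,0,0,0,0],[0,0,0,0,0,0,-0.3],[0,0,0,0,0,0,-0.3]]

```text
clock: 9.1
eef_pos: [549.5, -266.0, 298.7]
eef_rot: [-3.141, 0.0, -0.099]
wrist_force: [0.6, 1.1, -1.3]
finger_gap: 53.8
finger_force: 0.0
```

```bash
python3 - <<'E' 2>/dev/null
from m2 import *
b=cam('side'); G=gaugep(); lev=[G[6],G[7]]
g=cv2.resize(b['frame'][120:230,235:350],(627,600),interpolation=cv2.INTER_CUBIC)
cv2.imwrite('pics/c4.png',g[:,:,::-1])
print(solve(b,(166,195,290,322),orange,lev,(527,-267.5,-.098),34.7))
E
```

```text
(array([ 5.29473856e+02, -2.71103692e+02, -9.80000000e-02]), np.float64(63.25), np.float64(89.62745098039215))
```

View pics/c4.png

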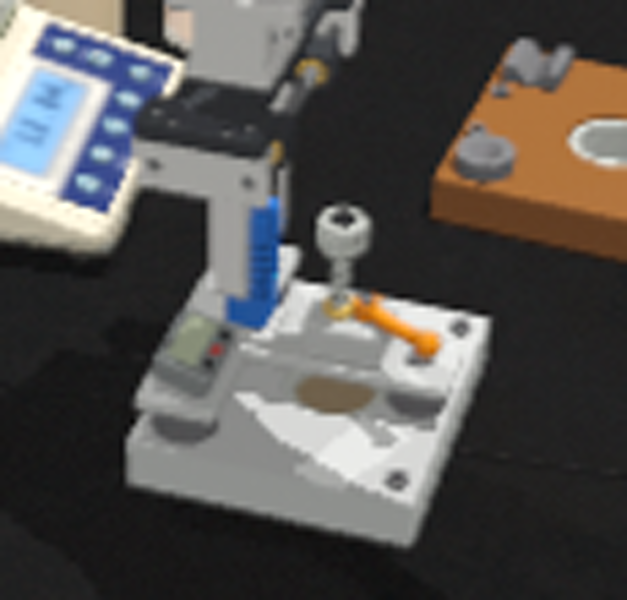

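>>> step_arm:
  increments:
    - [[0,0,0,0,0,-0.3,-0.3],[0,0,0,0,0,-0.8,0],[0,0,0,0,0,-0.9,1],[0,0,0,0,-0.5,0,1],[0,0,0,0,-0.9,0,1]]

```text
clock: 9.65
eef_pos: [554.6, -211.1, 380.8]
eef_rot: [3.141, -0.003, -0.101]
wrist_force: [0.7, 0.4, -0.3]
finger_gap: 32.4
finger_force: 0.0
```

>>> step_arm:
  increments:
    - [[0,0,0,0,-0.95,0,1],[0,0,0,0,-0.95,0,1],[0,0,0,0,-0.95,0,1],[0,0,0,0,-0.95,0,1],[0,0,0,0,-0.8,0,1]]

```text
clock: 10.15
eef_pos: [573.0, -25.4, 379.9]
eef_rot: [-3.141, -0.001, -0.098]
wrist_force: [-0.0, 0.0, 0.0]
finger_gap: 0.4
finger_force: 0.0
```

```bash
cat > m3.py <<'E'
from m2 import *
a=cam('top'); b=cam('side')
f=cv2.resize(a['frame'][180:255,250:335],(340,300),interpolation=cv2.INTER_CUBIC)
g=cv2.resize(b['frame'][140:230,245:345],(333,300),interpolation=cv2.INTER_CUBIC)
cv2.imwrite('pics/c5.png',np.hstack([f,g])[:,:,::-1])
G=gaugep()
print('top lev',solve(a,(185,250,255,330),lambda f:orange(f)*(f[...,1]<170),[G[6],G[7]],(527,-265,-.098),34.7))
print('top post',solve(a,(185,250,255,330),blue,[G[2]],(527,-265,-.098),34.7))
print('side lev',solve(b,(166,195,290,322),orange,[G[6],G[7]],(527,-265,-.098),34.7))
print('side post',solve(b,(140,190,260,300),blue,[G[2]],(527,-265,-.098),34.7))
W=world(a); w=W[185:250,255:330].reshape(-1,3)
k=w[(w[:,2]>128)];print(len(k)); 
for c in k: print(c.round(0).astype(int).tolist(),end=' ')
print(manip.read_state()['eef_pos'])
E
python3 m3.py 2>/dev/null
```

```text
top lev (array([ 5.24652259e+02, -2.64740601e+02, -9.80000000e-02]), np.float64(7.0125), np.float64(53.549019607843135))
top post (array([ 5.28385382e+02, -2.64764776e+02, -9.80000000e-02]), np.float64(52.95), np.float64(75.02352941176471))
side lev (array([ 5.28990358e+02, -2.71145509e+02, -9.80000000e-02]), np.float64(62.6), np.float64(88.7843137254902))
side post (array([ 5.26851454e+02, -2.74734277e+02, -9.80000000e-02]), np.float64(217.78333333333336), np.float64(283.8156862745098))
104
[559, -255, 137] [559, -258, 140] [559, -262, 134] [559, -265, 136] [559, -268, 139] [559, -272, 135] [559, -275, 140] [556, -255, 137] [556, -258, 137] [555, -261, 141] [556, -265, 138] [555, -268, 141] [555, -271, 144] [555, -275, 142] [556, -279, 136] [552, -254, 140] [552, -258, 139] [552, -261, 142] [552, -265, 141] [552, -268, 138] [552, -272, 140] [552, -275, 142] [552, -279, 139] [548, -254, 141] [549, -258, 140] [549, -261, 138] [549, -265, 138] [548, -268, 143] [548, -271, 143] [549, -275, 140] [545, -255, 140] [545, -258, 136] [545, -261, 140] [545, -265, 143] [545, -268, 139] [545, -2
[... 505 characters left out ...]
4, -258, 145] [504, -261, 141] [504, -265, 140] [504, -268, 146] [504, -272, 139] [501, -248, 133] [501, -251, 139] [500, -254, 146] [501, -258, 141] [501, -261, 146] [501, -265, 138] [501, -268, 139] [501, -271, 144] [497, -248, 128] [497, -251, 139] [497, -255, 140] [497, -258, 140] [497, -261, 140] [497, -264, 148] [497, -268, 149] [497, -271, 147] [494, -251, 148] [494, -255, 140] [494, -258, 140] [494, -261, 140] [494, -265, 137] [494, -268, 141] [494, -271, 146] [490, -251, 142] [490, -254, 142] [490, -258, 141] [490, -261, 139] [490, -265, 137] [490, -268, 141] [490, -272, 135] [487, -255, 136] [487, -258, 141] [487, -261, 144] [487, -265, 137] [573.19412391 -24.19531196 379.8967763 ]
```

View pics/c5.png

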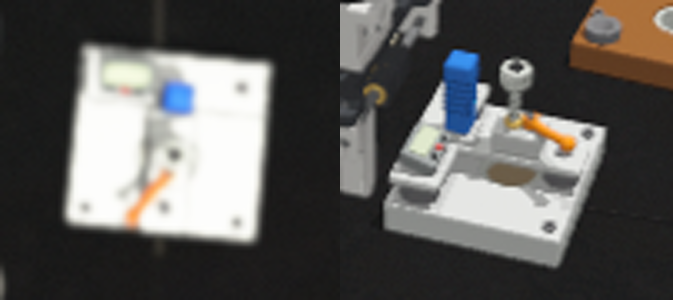

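The side view shows the gauge sitting level on the base, feet in cone and groove. The post top is at about 140 mm as required, with the post at (547,-265.5) and the knob at (499,-261.5). Next is the knob.

>>> step_arm:
  increments:
    - [[0,0,0,-0.12,0.6,0,1],[0,0,0,-0.19,0.95,0,1],[0,0,0,-0.19,0.95,0,1],[0,0,0,-0.19,0.95,0,1],[0,0,0,-0.19,0.95,0,1]]

```text
clock: 10.75
eef_pos: [519.7, -201.1, 379.7]
eef_rot: [3.141, -0.001, -0.099]
wrist_force: [0.5, 0.0, 0.5]
finger_gap: 0.6
finger_force: 0.0
```

>>> step_arm:
  increments:
    - [[0,0,0,-0.19,0.95,0,1],[0,0,0,-0.18,0.73,0,1],[0,0,0,0,0,0.5,1],[0,0,0,0,0,0.3,1],[0,0,0,0,0,0,1]]

```text
clock: 11.25
eef_pos: [499.0, -264.5, 345.5]
eef_rot: [-3.14, 0.002, -0.099]
wrist_force: [0.1, 0.2, 0.6]
finger_gap: 0.3
finger_force: 0.0
```

>>> step_arm:
  increments:
    - [[0,0,0,0,0,0.05,1],[0,0,0,0,0,0.05,1],[0,0,0,0,0,0.04,1],[0,0,0,0,0,0,1]]

```text
clock: 11.65
eef_pos: [499.4, -264.2, 341.3]
eef_rot: [3.142, -0.0, -0.099]
wrist_force: [0.6, 0.6, -0.1]
finger_gap: 0.5
finger_force: 0.0
```

>>> step_arm:
  increments:
    - [[0,0,0,0,-0.03,0.03,1],[0,0,0,0,-0.03,0.03,1],[0,0,0,0,0,0.04,1],[0,0,0,0,0,0.04,1],[0,0,0,0,0,0.04,1]]

```text
clock: 12.15
eef_pos: [499.6, -262.0, 333.9]
eef_rot: [-3.141, -0.0, -0.099]
wrist_force: [0.9, 0.6, 1.0]
finger_gap: 0.7
finger_force: 0.5
```

>>> step_arm:
  increments:
    - [[0,0,0,0,0,0.04,1],[0,0,0,0,0,0.03,1],[0,0,0,0,0,0.02,1],[0,0,0,0,0,0,1]]

```text
clock: 12.55
eef_pos: [499.6, -262.0, 330.3]
eef_rot: [-3.142, 0.0, -0.099]
wrist_force: [-0.0, -0.0, -0.3]
finger_gap: 0.4
finger_force: 0.0
```

>>> step_arm:
  increments:
    - [[0,0,0,0,0,0.015,1],[0,0,0,0,0,0.015,1],[0,0,0,0,0,0.015,1]]

```text
clock: 12.85
eef_pos: [499.5, -262.0, 328.6]
eef_rot: [-3.142, 0.0, -0.099]
wrist_force: [0.3, -0.1, 0.3]
finger_gap: 0.6
finger_force: 0.4
```

>>> step_arm:
  increments:
    - [[0,0,0,0,0,0.015,1],[0,0,0,0,0,0.015,1],[0,0,0,0,0,0.015,1]]

```text
clock: 13.15
eef_pos: [499.6, -262.0, 326.8]
eef_rot: [-3.142, 0.0, -0.099]
wrist_force: [-1.1, -0.2, 1.5]
finger_gap: 0.5
finger_force: 0.4
```

>>> step_arm:
  increments:
    - [[0,0,0,0,0,0.01,1],[0,0,0,0,0,0.01,1],[0,0,0,0,0,0.01,1]]

```text
clock: 13.45
eef_pos: [499.6, -262.0, 325.7]
eef_rot: [3.142, -0.0, -0.099]
wrist_force: [-1.1, -0.5, 1.1]
finger_gap: 0.5
finger_force: 0.9
```

>>> step_arm:
  increments:
    - [[0,0,0,0,0,0.01,1],[0,0,0,0,0,0.01,1],[0,0,0,0,0,0.01,1]]

```text
clock: 13.75
eef_pos: [499.7, -262.1, 325.1]
eef_rot: [3.141, -0.001, -0.099]
wrist_force: [-2.6, 0.7, 9.1]
finger_gap: 0.4
finger_force: 4.9
```

The probe touches the pellet: 9 N, and 17.6 mm of travel puts the pellet at about 21 mm, within its range. I'll back off straight up and go to the lever's +y side.

>>> step_arm:
  increments:
    - [[0,0,0,0,0,-0.05,1],[0,0,0,0,0,-0.2,1],[0,0,0,0,0,-0.4,1],[0,0,0,-0.6,-0.8,0,1],[0,0,0,-0.6,-0.85,0,1]]

```text
clock: 14.25
eef_pos: [457.7, -191.2, 350.8]
eef_rot: [3.141, -0.001, -0.1]
wrist_force: [0.5, 0.4, 0.3]
finger_gap: 0.5
finger_force: 0.0
```

>>> step_arm:
  increments:
    - [[0,0,0,-0.25,-0.2,0,1],[0,0,0,0,0,0.6,1],[0,0,0,0,0,0,1],[0,0,0,0,0,0,1]]

```text
clock: 14.65
eef_pos: [449.4, -182.8, 327.0]
eef_rot: [-3.141, 0.0, -0.099]
wrist_force: [0.4, -0.7, 1.2]
finger_gap: 0.6
finger_force: 0.0
```

```bash
cat > rel.py <<'E'
from h import *
p=manip.read_state()['eef_pos']; a=-.098
d=p[:2]-[527.6,-264.4]; c,s=np.cos(a),np.sin(a)
print('gauge frame',(d@np.array([[c,-s],[s,c]])).round(1),'tip z',(p[2]-199).round(1))
E
python3 rel.py
```

```text
gauge frame [-85.8  73.5] tip z 128.0
```

>>> step_arm:
  increments:
    - [[0,0,0,0,0,0.5,1],[0,0,0,0,0,0.4,1],[0,0,0,0,0,0.13,1],[0,0,0,0,0.2,0,1],[0,0,0,0,0.2,0,1]]

```text
clock: 15.15
eef_pos: [447.9, -199.4, 286.3]
eef_rot: [3.141, -0.001, -0.099]
wrist_force: [-0.1, -0.1, 0.6]
finger_gap: 0.5
finger_force: 0.0
```

```bash
python3 rel.py; python3 - <<'E' 2>/dev/null
from m2 import *
a=cam('top'); b=cam('side')
f=cv2.resize(a['frame'][180:255,250:335],(340,300),interpolation=cv2.INTER_CUBIC)
g=cv2.resize(b['frame'][140:230,245:345],(444,400),interpolation=cv2.INTER_CUBIC)
cv2.imwrite('pics/c6.png',g[:,:,::-1])
E
```

```text
gauge frame [-85.7  56.9] tip z 87.3
```

View pics/c6.png

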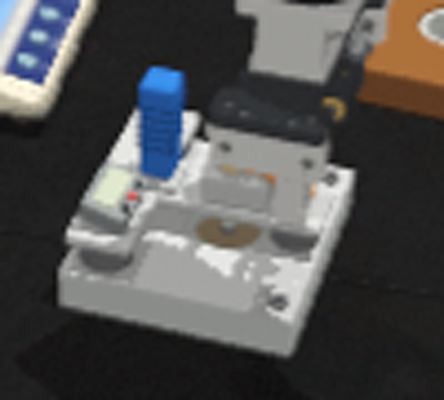

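The view shows the finger standing in front of the orange ball, with the probe tip down on the pellet. I'll sweep towards -y.

>>> step_arm:
  increments:
    - [[0,0,0,0,0.1,0,1],[0,0,0,0,0.12,0,1],[0,0,0,-0.02,0.12,0,1],[0,0,0,-0.02,0.12,0,1],[0,0,0,-0.02,0.12,0,1]]

```text
clock: 15.75
eef_pos: [442.7, -221.6, 285.1]
eef_rot: [-3.141, 0.001, -0.099]
wrist_force: [-2.0, 4.0, 1.2]
finger_gap: 0.5
finger_force: 1.1
```

>>> step_arm:
  increments:
    - [[0,0,0,-0.02,0.12,0,1],[0,0,0,-0.02,0.12,0,1],[0,0,0,0,0.12,0,1],[0,0,0,0,0.12,0,1],[0,0,0,0,0.12,0,1]]

```text
clock: 16.25
eef_pos: [439.0, -245.6, 285.3]
eef_rot: [3.141, -0.0, -0.099]
wrist_force: [-0.4, 1.6, 1.3]
finger_gap: 0.5
finger_force: 0.6
```

```bash
python3 rel.py
```

```text
gauge frame [-90.1  10. ] tip z 86.3
```

>>> step_arm:
  increments:
    - [[0,0,0,0.01,0.1,0,1],[0,0,0,0.02,0.1,0,1],[0,0,0,0.02,0.1,0,1],[0,0,0,0.02,0.1,0,1],[0,0,0,0,0,0,1]]

```text
clock: 16.75
eef_pos: [440.3, -261.8, 285.3]
eef_rot: [3.141, -0.0, -0.099]
wrist_force: [1.2, 0.4, 1.2]
finger_gap: 0.4
finger_force: 0.4
```

```bash
python3 rel.py
```

```text
gauge frame [-87.2  -5.9] tip z 86.3
```

>>> step_arm:
  increments:
    - [[0,0,0,0.02,0.05,0,1],[0,0,0,0,0.05,0,1],[0,0,0,0,0,0,1]]

```text
clock: 17.05
eef_pos: [440.6, -265.5, 285.3]
eef_rot: [3.142, -0.0, -0.099]
wrist_force: [1.2, 1.6, 1.9]
finger_gap: 0.5
finger_force: 0.9
```

>>> step_arm:
  increments:
    - [[0,0,0,0,0.04,0,1],[0,0,0,0,0.03,0,1],[0,0,0,0,0,0,1]]

```text
clock: 17.35
eef_pos: [440.3, -268.3, 285.3]
eef_rot: [3.141, -0.0, -0.099]
wrist_force: [0.3, 1.2, 1.1]
finger_gap: 0.4
finger_force: 0.7
```

>>> step_arm:
  increments:
    - [[0,0,0,0,0.02,0,1],[0,0,0,0,0.02,0,1],[0,0,0,0,0,0,1]]

```text
clock: 17.65
eef_pos: [440.1, -269.8, 285.2]
eef_rot: [-3.142, 0.0, -0.099]
wrist_force: [0.8, 2.8, 1.5]
finger_gap: 0.4
finger_force: 1.2
```

>>> step_arm:
  increments:
    - [[0,0,0,0,0.02,0,1],[0,0,0,0,0.02,0,1],[0,0,0,0,0,0,1]]

```text
clock: 17.95
eef_pos: [439.9, -271.5, 285.2]
eef_rot: [3.141, 0.0, -0.099]
wrist_force: [0.0, 2.0, 1.0]
finger_gap: 0.3
finger_force: 0.8
```

>>> step_arm:
  increments:
    - [[0,0,0,0,0.02,0,1],[0,0,0,0,0.02,0,1],[0,0,0,0,0,0,1]]

```text
clock: 18.25
eef_pos: [439.8, -273.0, 285.2]
eef_rot: [-3.141, 0.0, -0.099]
wrist_force: [0.2, 2.9, 1.1]
finger_gap: 0.5
finger_force: 1.2
```

>>> step_arm:
  increments:
    - [[0,0,0,0,0.02,0,1],[0,0,0,0,0.015,0,1],[0,0,0,0,0,0,1]]

```text
clock: 18.55
eef_pos: [439.6, -274.4, 285.2]
eef_rot: [-3.142, 0.0, -0.099]
wrist_force: [0.4, 3.4, 1.6]
finger_gap: 0.8
finger_force: 1.0
```

```bash
python3 rel.py; python3 - <<'E' 2>/dev/null
from m2 import *
b=cam('side'); G=gaugep()
print('side post',solve(b,(140,190,260,300),blue,[G[2]],(527,-265,-.098),34.7))
roi=(160,195,280,330); m=orange(b['frame'][roi[0]:roi[1],roi[2]:roi[3]].astype(float)); print('orange',m.sum(),cen(m,roi))
for l in (1.1,1.2,1.3,1.4,1.5): 
    g=gaugep(lev=l); r=render(b,g[6:8],(529,-271.1,-.098),34.7,roi); print(l,r.sum(),cen(r,roi))
print(*[''.join('#' if x>.5 else '.' for x in r) for r in m[:30]],sep='\n')
E
```

```text
gauge frame [-86.6 -18.6] tip z 86.2
side post (array([ 5.27839909e+02, -2.80959462e+02, -9.80000000e-02]), np.float64(218.35), np.float64(282.09411764705885))
orange 41.95 [305.26698451 174.42282479]
1.1 104.96078431372548 [311.18131889 173.29176163]
1.2 104.18823529411765 [311.00383921 172.68081903]
1.3 102.73725490196078 [310.74471334 172.0887854 ]
1.4 100.50196078431372 [310.35383175 171.53714687]
1.5 97.89019607843139 [309.88931175 170.94131079]
..................................................
..................................................
..................................................
..................................................
..................................................
..................................................
..................................................
..................................................
..................................................
..................................................
..................................................
...............................##.................
............................#####
[... 184 characters left out ...]
...#..#######........................
.................##..####.........................
..................................................
..................................................
..................................................
..................................................
..................................................
..................................................
..................................................
..................................................
..................................................
..................................................
..................................................
..................................................
```

```bash
python3 - <<'E' 2>/dev/null
from m2 import *
b=load('side'); now=b['frame'][140:230,245:345]
c5=cv2.resize(cv2.imread('pics/c5.png')[:,340:,::-1],(100,90),interpolation=cv2.INTER_AREA)
c6=cv2.resize(cv2.imread('pics/c6.png')[:,:,::-1],(100,90),interpolation=cv2.INTER_AREA)
for n,i in(('c5',c5),('c6',c6),('now',now)):
    m=blue(i[:50,15:55].astype(float)); 
    v=np.nonzero((m>.5).any(1))[0]; u=np.nonzero((m>.5).any(0))[0]
    d=(i[10:80,5:40].max(-1)).astype(float)
    red=np.clip((i[:,:45,0].astype(float)-i[:,:45,1]-60)/60,0,1)
    print(n,m.sum(),cen(m,(0,0,15,0)),v.min(),v.max(),u.min(),u.max(),'red',red.sum(),cen(red,(0,0,0,0)))
# base shift check
for n,i in(('c6',c6),('now',now)):
    print(n,cv2.phaseCorrelate(cv2.cvtColor(c5,cv2.COLOR_RGB2GRAY)[60:90,0:100].astype(float),cv2.cvtColor(np.ascontiguousarray(i),cv2.COLOR_RGB2GRAY)[60:90,0:100].astype(float)))
o=cv2.resize(np.ascontiguousarray(now),(400,360),interpolation=cv2.INTER_CUBIC); p=cv2.resize(c5,(400,360),interpolation=cv2.INTER_CUBIC)
cv2.imwrite('pics/c7.png',np.hstack([p,o])[:,:,::-1])
E
```

```text
c5 217.76666666666668 [35.93693556 26.45798255] 15 39 16 26 red 1.2333333333333334 [29.17567568 43.71621622]
c6 221.78333333333333 [35.41429323 25.86691215] 0 39 0 26 red 1.2166666666666666 [29.17808219 43.69863014]
now 218.35 [36.069842   25.22792153] 0 39 0 27 red 0.7833333333333333 [30. 43.]
c6 ((-0.1858157918653518, -0.022493970117757556), 0.7613608359405057)
now ((0.2855116114675269, -0.28897677719609405), 0.6618620513199721)
```

View pics/c7.png

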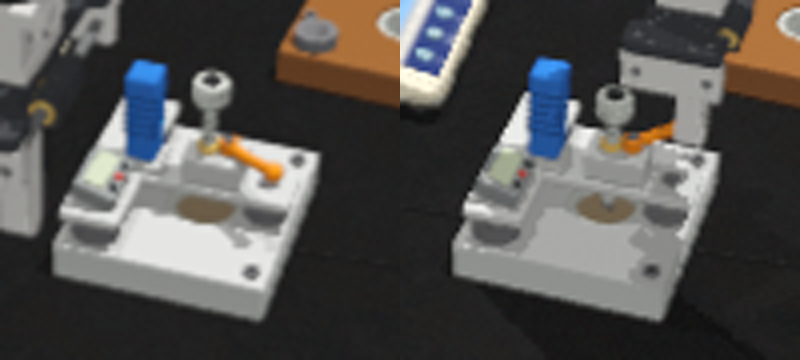

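```bash
cat > chk.py <<'E'
from m2 import *
def crop(p,x=0): return cv2.resize(np.ascontiguousarray(cv2.imread(p)[:,x:,::-1]),(100,90),interpolation=cv2.INTER_AREA)
ims=dict(c5=crop('pics/c5.png',340),c6=crop('pics/c6.png'),now=np.ascontiguousarray(cam('side')['frame'][140:230,245:345]))
if __name__=='__main__':
  ref=None
  for n,i in ims.items():
    m=blue(i.astype(float)); m[:13]=0; m[:,:28]=0; m[42:]=0; m[:,46:]=0
    g=cv2.cvtColor(i,cv2.COLOR_RGB2GRAY).astype(np.float32)
    k=g if ref is None else ref
    ref=k; out=[]
    for (r0,r1,c0,c1) in ((36,52,15,35),(13,42,28,46),(60,78,10,50),(30,44,72,82)):  # readout, post, base front, base hole
        t=k[r0:r1,c0:c1]; s=cv2.resize(g[r0-4:r1+4,c0-4:c1+4],None,fx=8,fy=8,interpolation=cv2.INTER_CUBIC); T=cv2.resize(t,None,fx=8,fy=8,interpolation=cv2.INTER_CUBIC)
        R=cv2.matchTemplate(s,T,cv2.TM_CCOEFF_NORMED); _,v,_,l=cv2.minMaxLoc(R); out.append((round(v,2),(l[0]-32)/8,(l[1]-32)/8))
    print(n,m.sum().round(1),cen(m,(0,0,0,0)).round(2),out)
E
python3 chk.py
```

```text
c5 217.8 [35.94 26.46] [(1.0, 0.0, 0.0), (1.0, 0.0, 0.0), (1.0, 0.0, 0.0), (1.0, 0.0, 0.0)]
c6 216.5 [35.9  26.47] [(0.99, 0.0, -0.125), (1.0, 0.0, 0.0), (0.95, -0.125, 0.125), (0.94, 0.25, 0.0)]
now 212.3 [36.65 25.9 ] [(0.93, 1.0, -0.875), (0.94, 0.625, -0.625), (0.95, -0.125, 0.125), (0.76, 0.125, 0.25)]
```

The gauge has shifted about 2 mm under the side push, which means the lever is at its stop. I'll back off and check whether it settles back home.

>>> step_arm:
  increments:
    - [[0,0,0,0,-0.05,0,1],[0,0,0,0,-0.1,0,1],[0,0,0,0,-0.2,0,1],[0,0,0,0,0,0,1]]

```text
clock: 19.05
eef_pos: [441.1, -259.6, 285.2]
eef_rot: [-3.141, 0.0, -0.098]
wrist_force: [-0.6, 0.9, 0.1]
finger_gap: 0.4
finger_force: 0.0
```

```bash
python3 chk.py
```

```text
c5 217.8 [35.94 26.46] [(1.0, 0.0, 0.0), (1.0, 0.0, 0.0), (1.0, 0.0, 0.0), (1.0, 0.0, 0.0)]
c6 216.5 [35.9  26.47] [(0.99, 0.0, -0.125), (1.0, 0.0, 0.0), (0.95, -0.125, 0.125), (0.94, 0.25, 0.0)]
now 216.3 [35.89 26.38] [(0.93, 0.0, -0.375), (0.97, 0.125, -0.125), (0.95, -0.125, 0.125), (0.79, 0.125, 0.125)]
```

The gauge settled back. I'll retreat up and aside and measure the lever angle and seating.

>>> step_arm:
  increments:
    - [[0,0,0,0,-0.2,-0.2,1],[0,0,0,0,0,-0.9,1],[0,0,0,0,0,-0.9,1],[0,0,0,0,-0.7,0,1],[0,0,0,0,-0.95,0,1]]

```text
clock: 19.6
eef_pos: [448.2, -186.5, 366.7]
eef_rot: [3.141, -0.002, -0.101]
wrist_force: [0.0, 0.1, 0.3]
finger_gap: 0.5
finger_force: 0.0
```

>>> step_arm:
  increments:
    - [[0,0,0,0,-0.95,0,1],[0,0,0,0,-0.95,0,1],[0,0,0,0,-0.95,0,1],[0,0,0,0,-0.95,0,1],[0,0,0,0,-0.5,0,1]]

```text
clock: 20.1
eef_pos: [465.1, -13.0, 365.9]
eef_rot: [-3.141, -0.001, -0.097]
wrist_force: [0.1, -0.1, -1.1]
finger_gap: 0.6
finger_force: 0.0
```

```bash
cat > lev.py <<'E'
from m2 import *
from chk import ims
a=cam('top'); b=cam('side')
def pts(c,roi,z,thr):
    r0,r1,c0,c1=roi; f=c['frame'][r0:r1,c0:c1].astype(float); m=orange(f)*(f[...,0]-f[...,2]>thr); v,u=np.nonzero(m>.3)
    d=np.c_[u+c0,v+r0,np.ones(len(u))]@np.linalg.inv(c['mtx']).T@c['cam_to_world'][:3,:3].T; o=c['cam_to_world'][:3,3]
    return (o+d*((z-o[2])/d[:,2])[:,None])[:,:2]
for n,c,roi in(('top',a,(208,250,268,310)),('side',b,(155,195,285,325))):
    P=pts(c,roi,93.2,90); ang=-.098
    Q=P-P.mean(0); w,V=np.linalg.eigh(Q.T@Q); d=V[:,1]; d=d if d[0]<0 else -d
    e=np.arctan2(d[1],d[0])-ang-np.pi; e=(e+np.pi)%(2*np.pi)-np.pi
    print(n,len(P),P.mean(0).round(1),'angle past -x toward -y deg',np.rad2deg(e).round(1),'len',(Q@d).min().round(1),(Q@d).max().round(1))
E
python3 chk.py; python3 lev.py; python3 - <<'E'
from m2 import *
a=load('top');b=load('side');G=gaugep(lev=1.5)
for l in(1.2,1.3,1.4,1.5):
    r=(155,195,285,325);g=gaugep(lev=l);m=orange(b['frame'][r[0]:r[1],r[2]:r[3]].astype(float));q=render(b,g[6:8],(529,-271.1,-.098),34.7,r)
    print(l,np.abs(m-q).sum().round(1),cen(m,r),cen(q,r),m.sum())
for n,roi in(('top',(208,250,268,310)),): pass
W=world(a)[185:250,255:330].reshape(-1,3); k=W[(W[:,2]>128)&(W[:,0]>530)]; print('post',len(k),k.mean(0))
print('petri/weigh/spray', [world(a)[r,c].round(0) for r,c in((251,242),(149,212),(150,240))])
E
```

```text
c5 217.8 [35.94 26.46] [(1.0, 0.0, 0.0), (1.0, 0.0, 0.0), (1.0, 0.0, 0.0), (1.0, 0.0, 0.0)]
c6 216.5 [35.9  26.47] [(0.99, 0.0, -0.125), (1.0, 0.0, 0.0), (0.95, -0.125, 0.125), (0.94, 0.25, 0.0)]
now 54.5 [33.1  23.21] [(0.61, -1.5, 0.125), (0.26, -0.25, -4.0), (0.96, -0.25, 0.125), (0.96, 0.0, 0.125)]
top 32 [ 460.5 -278.6] angle past -x toward -y deg 43.9 len -26.5 23.4
side 31 [ 447.8 -290.6] angle past -x toward -y deg 61.7 len -17.8 15.9
1.2 86.5 [315.         170.51612903] [311.00383921 172.68081903] 31.0
1.3 73.5 [315.         170.51612903] [310.74471334 172.0887854 ] 31.0
1.4 70.5 [315.         170.51612903] [310.35383175 171.53714687] 31.0
1.5 75.4 [315.         170.51612903] [309.88931175 170.94131079] 31.0
post 56 [ 547.43219566 -265.89640182  139.02943158]
petri/weigh/spray [array([379., -80.,  10.]), array([747.,  26.,  96.]), array([752., -71.,  51.])]
```

>>> step_arm:
  increments:
    - [[0,0,0,-0.8,0,0,1],[0,0,0,-0.9,0,0,1],[0,0,0,-0.9,0,0,1],[0,0,0,-0.4,0,0,1],[0,0,0,0,0,0,1]]

```text
clock: 20.8
eef_pos: [344.7, -4.4, 365.7]
eef_rot: [3.141, -0.001, -0.1]
wrist_force: [0.1, 0.1, 0.3]
finger_gap: 0.1
finger_force: 0.0
```

```bash
python3 chk.py; python3 lev.py; python3 - <<'E'
from m2 import *
b=load('side')
for l in(1.2,1.3,1.4,1.5):
    r=(155,195,285,325);g=gaugep(lev=l);m=orange(b['frame'][r[0]:r[1],r[2]:r[3]].astype(float));q=render(b,g[6:8],(529,-271.1,-.098),34.7,r)
    print(l,np.abs(m-q).sum().round(1),cen(m,r),cen(q,r),m.sum())
E
```

```text
c5 217.8 [35.94 26.46] [(1.0, 0.0, 0.0), (1.0, 0.0, 0.0), (1.0, 0.0, 0.0), (1.0, 0.0, 0.0)]
c6 216.5 [35.9  26.47] [(0.99, 0.0, -0.125), (1.0, 0.0, 0.0), (0.95, -0.125, 0.125), (0.94, 0.25, 0.0)]
now 212.4 [35.93 26.38] [(1.0, 0.0, -0.125), (1.0, 0.0, 0.0), (1.0, 0.0, 0.0), (0.96, 0.0, 0.125)]
top 32 [ 460.5 -278.6] angle past -x toward -y deg 43.9 len -26.5 23.4
side 70 [ 462.8 -274. ] angle past -x toward -y deg 53.7 len -43.4 37.9
1.2 78.6 [309.26177437 172.96787149] [311.00383921 172.68081903] 68.475
1.3 68.8 [309.26177437 172.96787149] [310.74471334 172.0887854 ] 68.475
1.4 70.1 [309.26177437 172.96787149] [310.35383175 171.53714687] 68.475
1.5 82.2 [309.26177437 172.96787149] [309.88931175 170.94131079] 68.475
```

```bash
python3 - <<'E'
from m2 import *
import lev
t=dict(load('top')); t0=dict(t,frame=cv2.imread('pics/top0.png')[:,:,::-1])
s0=dict(load('side'),frame=cv2.imread('pics/side0.png')[:,:,::-1])
for n,c,roi in(('top',t0,(205,245,165,205)),('side',s0,(265,305,255,300))):
    P=lev.pts(c,roi,58.5,90);Q=P-P.mean(0);w,V=np.linalg.eigh(Q.T@Q);d=V[:,1];d=d if d[0]<0 else -d
    e=np.arctan2(d[1],d[0])+.301-np.pi;print(n,len(P),np.rad2deg((e+np.pi)%(2*np.pi)-np.pi).round(1),'expect -43')
b=load('side')['frame'][155:195,285:325].astype(float); print(*[''.join('#' if x>.3 else '.' for x in r) for r in orange(b)[5:30]],sep='\n')
E
```

```text
top 32 [ 460.5 -278.6] angle past -x toward -y deg 43.9 len -26.5 23.4
side 70 [ 462.8 -274. ] angle past -x toward -y deg 53.7 len -43.4 37.9
top 51 -35.6 expect -43
side 101 -29.1 expect -43
........................................
........................................
........................................
........................................
........................................
........................................
........................................
........................................
...............................###......
..............................#####.....
............................#######.....
..........................########......
........................#######.........
.....................########...........
..................########..............
..............##########................
...............#######..................
...........###..###.....................
................###.....................
........................................
........................................
........................................
........................................
........................................
........................................
```

```bash
python3 - <<'E'
from m2 import *
b=load('side'); a=load('top')
for p in((529,-271.1,-.098),(527.7,-265,-.098)):
  for l in(0,1.2,1.3,1.4,1.5):
    t=np.pi*137/180+l; q=np.array([[-43+50*np.cos(t),50*np.sin(t),58.5],[-43,0,58.5]]); print(p[0],l,proj(b,place(q,p,34.7)).round(1).tolist(),proj(a,place(q,p,34.7)).round(1).tolist())
i=cv2.imread('pics/c5.png')[:,340:,::-1]; i=cv2.resize(np.ascontiguousarray(i),(100,90),interpolation=cv2.INTER_AREA)
for n,m,o in(('open',orange(i[20:55,40:75].astype(float)),(160,285)),('top now',orange(a['frame'][208:250,268:310].astype(float)),(208,268))):
    print(n,o);print(*[''.join('#' if x>.3 else '.' for x in r) for r in m],sep='\n')
E
```

```text
529 0 [[309.9, 182.5], [300.9, 173.4]] [[283.1, 231.6], [293.7, 222.3]]
529 1.2 [[317.5, 172.2], [300.9, 173.4]] [[298.6, 235.7], [293.7, 222.3]]
529 1.3 [[317.1, 171.2], [300.9, 173.4]] [[299.9, 235.1], [293.7, 222.3]]
529 1.4 [[316.5, 170.2], [300.9, 173.4]] [[301.2, 234.4], [293.7, 222.3]]
529 1.5 [[315.8, 169.3], [300.9, 173.4]] [[302.3, 233.6], [293.7, 222.3]]
527.7 0 [[310.0, 183.9], [300.9, 174.7]] [[281.4, 232.0], [292.0, 222.6]]
527.7 1.2 [[317.7, 173.4], [300.9, 174.7]] [[296.9, 236.0], [292.0, 222.6]]
527.7 1.3 [[317.2, 172.4], [300.9, 174.7]] [[298.2, 235.5], [292.0, 222.6]]
527.7 1.4 [[316.6, 171.5], [300.9, 174.7]] [[299.4, 234.8], [292.0, 222.6]]
527.7 1.5 [[315.9, 170.5], [300.9, 174.7]] [[300.6, 234.0], [292.0, 222.6]]
open (160, 285)
...................................
...................................
...................................
...................................
...................................
...................................
...................................
...................................
...................................
..............
[... 2046 characters left out ...]
.###........
...............................####.......
................................##........
..........................................
..........................................
..........................................
..........................................
..........................................
..........................................
..........................................
..........................................
..........................................
..........................................
..........................................
..........................................
..........................................
..........................................
```

The lever ball moved (4.5,-13) px from open, against (5.9,-13.2) predicted at the stop, and the top view agrees. The lever is fully locked and the gauge is back at its seated position.

```bash
python3 -c "
from h import *
print(workorder.sign_off())"
```

```text
the job is handed in; nothing more can be done
None
```

The job is handed in: the gauge is seated on the aluminium base, the probe was lowered until it touched the pellet (about 9 N at contact), and the lever is across at its stop; the last push on the lever briefly shifted the gauge by about 2 mm, but it settled back to its seated position, and the bystanders were not touched.

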